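# Close the telescopic bow prop and put it away

### The arm

A 7-joint arm with a two-finger parallel gripper is mounted at the origin on a cart in front of the work surface, level with it; the furniture and walls round the work are solid. World frame = base frame: x ahead of the robot, y to its left, z up, the work surface at z = 0. Lengths are in m, angles in rad, forces in N, time in s.
With the tool pointing down it reaches from about 0.4 to 0.85 m from the base axis. Payload 4.4 kg.
Tool frame: the origin (TCP) lies on the mounting face of the last link; the fingertips stand tips_ahead ahead of it and the grasp point (between the pads) lies 180 mm ahead of it (tips_ahead is the distance from the TCP to the fingertips, in m); z points along the fingers, y is the line along which they close (so a half turn about z gives the same grasp; the last joint's range is limited). The gripper opens to 94 mm and grips with 3 to 60 N. Pads are 16 mm wide; open, the fingers measure 119 mm over their backs; the gripper's body (75 mm by 177 mm) begins 78 mm behind the grasp point.
Start: joints at [-1.366, 0.628, 0.038, 1.517, -0.027, 0.996, -0.02], TCP at [0.174, 0.626, 0.405] pointing down, gripper open.
Joint ranges: [-3.06, 3.06], [-0.37, 2.12], [-1.25, 1.32], [0.18, 2.47], [-1.1, 4.24], [0.23, 1.98], [-2.94, 2.94]. Speed limits (rad/s): [2.57, 2.57, 3.14, 3.14, 3.14, 3.14, 3.14].

### API

Orientations are given as a unit quaternion [x, y, z, w].
In Python, from rig import * gives the robot as it stands.
- The arm moves only by the tool play_rows, never from a script. Its argument "steps" is a list that holds one entry, the list of rows, each a list of 7 numbers: the turn, a rotation vector about the tool's x, y, z in rad, then the shift along the tool's x, y, z in cm, then the closure, from 0 (fully open) to 1 (shut). A call has 1 to 10 rows; each row shifts and turns the commanded pose from where the row before left it, along the tool's axes as they then stand; what a row does not reach is not made up. A row lasts 1/8 s, in which the tool goes at most 62.5 mm and 10.7 degrees, less where a joint would pass 70% of its speed; a pose out of reach is approached as far as the arm can. A call is refused whole if a number of a shift passes 6.25 or a number of a turn 0.188, either way. A call with a gripper value outside its range is refused whole. The fingers move at their own pace and stop on an object; "grip_force" is the grip in N (left out, the last holds). Time passes only in rows, so rows that do not move let the fingers close. It gives the time, the measured TCP pose, the force, the opening and the grip force at its end, in the units of the state.
- read_state(): the state, without advancing time (a new reading comes with each control period).
- snapshot(name): name is "side" or "top"; returns the picture (384x512x3 uint8, red, green, blue); there is no depth.
- calibration(name): a dict with "K" (3x3 intrinsics, pixels), "pose" (4x4, takes a point from camera to world coordinates). Camera axes: x right, y down, z forward; pixel columns grow to the right and rows downward; lengths in m; the calibration is good to about 2 mm. A picture is of the moment at which its call begins. calibration takes no time and is no camera call.
- close_job(): hands the job in; it is judged then, once.
Trained networks look in the newest picture that a camera, given by its name, has taken for a name from the list of things; names that differ only in an ending like _2 or _b are one class to them, and where a whole thing is asked for, a point or a joint stands for the part that bears it (a point fixed in the world has none). Each returns a list of dicts, best first, with "confidence" (0 to 1); they miss things now and then, are a little off and sometimes report something else, mostly with a low value. They report only what shows in the picture. A call takes as long as a camera call. They do not tell look-alikes from the thing itself.
- spot_in(query, camera): "bbox" ([left, top, width, height] in pixels, round what is visible of it).
- landmark_of(query, camera): "position" ([column, row] in pixels: a listed point, or the origin of a listed thing).
The state is a dict: "clock": time; "joints": joint angles; "qvel": joint speeds; "effort": joint torques, N m; "tool_pos": TCP position; "eef_rot": TCP orientation; "contact_force": force on the tool from outside, world axes, zero at the start; "wrist_torque": the same for the moment, N m; "finger_gap": finger opening in m; "grasp_force": force on a finger pad.
Only numpy, scipy, OpenCV 4.12 (cv2) and the standard library are available. Lean on these libraries where they do the work, as an engineer would, in place of code of your own. Each camera call takes 0.05 s, during which the arm holds its last target. There are 200 camera calls.

### The job

The rehair is finished: stand the telescopic bow prop upright on the bare bench top and close it up there, first the thin fine tube fully home into the coarse tube, then turn the coarse tube clockwise out of its bayonet notch and push it fully home into the barrel, without leaning hard on it. Then stand the closed prop, still fully closed, in the empty bay of the wooden tray, and leave the jar, sanding block, scissors and tin where they are.

Things in the scene. Friction and masses are not known exactly. Their poses are not given: they have to be found in the camera images.
- bow_prop: the prop, a straight pillar, 0.61 kg, most of it in the foot; same point and axes as prop_foot. Upwards: green foot 60x60x12 mm, rubber sole; grey barrel 36 mm across, with a dark collar 40 mm across from 68 to 84 mm; brass coarse tube 29 mm across, its top collar 32 mm across and 12 high; steel fine tube 20 mm across; brass ring 36 mm across, 14 high; wooden fork 26x20 mm, 19 high. Closed 129 mm tall, open up to 204.
- prop_foot (a point): centre of the underside of the prop's green foot; z runs along the pillar from foot to fork. At the start the prop lies on the bench on one side face of the foot and on the rim of the ring, its axis about 4 degrees down towards the ring. It can be tipped up over the foot's lower edge.
- prop_collar (a point): centre of the dark knurled barrel collar (40 mm across, 16 mm high), on the axis 76 mm above the foot's underside: the place to carry the closed prop. If the closed prop is lifted by its ring or fork, the weight of foot and barrel (about 5 N) draws the fine tube out again.
- prop_ring (a point): centre of the brass knurled ring (36 mm across, 14 mm high) at the head of the fine tube, on the axis; all closed it is 103 mm above the foot's underside, with 12 mm clear between ring and barrel collar. Ring and both tubes turn as one in the barrel, so turning the ring turns the coarse tube.
- fine_draw (a joint): how far the fine tube is drawn out of the coarse tube, m; 0 = fully home (ring resting on the coarse tube's collar), up to 0.040. It slides with a steady friction of about 3 N and stays where it is left.
- coarse_draw (a joint): how far the coarse tube is drawn out of the barrel, m; 0 = fully home (its collar on the barrel collar), 0.035 = drawn out. It slides with about 6 N of friction and stays where it is left. At the start a brass pin on it sits in the side notch of the barrel's J-shaped slot and stops it solidly from going in.
- coarse_turn (a joint): angle of the coarse tube in the barrel, rad; 0 = pin over the long straight slot (it goes in within about 0.08 rad; stop at -0.03); positive = anticlockwise seen from the fork end, pin in the notch. Starts at 0.55 to 0.85, must be turned clockwise, seen from above when the prop stands; friction about 0.02 N m.
- tray_bay (a point): centre of the felt floor of the empty bay of the fixed wooden two-bay tray, 6 mm above the bench; the bay is 100 mm (its x) by 94 mm (its y) inside, its walls 6 mm thick and 24 mm high above the bench. The other bay lies at -y and holds the red tin.
- red_tin: round red tin, 55 mm across, 18 mm high, in the other bay of the tray; origin at its underside; to be left alone
- shellac_jar: amber jar with a pale lid, 60 mm across, 84 mm high, on the bench; origin at its underside; to be left alone
- sanding_block: tan sanding block 42 x 85 x 28 mm on the bench; origin at its underside; to be left alone
- red_scissors: red-handled scissors, 76 x 126 x 8 mm, flat on the bench; origin at the underside; to be left alone
- work_bench: the bench; its top is z = 0
Not all that is in view belongs to the job. There is more than one size of the bow_prop; the job needs the larger.

How it is judged:
On the way, in this order (a step that is already met when the one before it is completed fails the run):
1. the prop stands upright on the bare bench with the fine tube fully home and the coarse tube still drawn out (value of joint fine_draw below 0.002 m and value of joint coarse_draw above 0.025 m and angle between prop_foot's own z axis and vertical below 0.08 rad and height (world z) of prop_foot below 0.003 m), for 0.06 s.
2. still standing on the bare bench, the coarse tube is fully home too (value of joint each of fine_draw, coarse_draw below 0.002 m and angle between prop_foot's own z axis and vertical below 0.08 rad and height (world z) of prop_foot below 0.003 m), for 0.06 s.
At the end, for the whole second after the job is handed in: The prop stands upright (within 0.08 rad) and at rest in the empty bay of the tray, its foot flat on the bay's floor (within 4 mm) inside the walls (within 30 mm of the bay's centre each way), with the fine tube and the coarse tube both home to within 2 mm (value of joint each of fine_draw, coarse_draw below 0.002 m and angle between prop_foot's own z axis and vertical below 0.08 rad and x of prop_foot in the frame of tray_bay between -0.03 and 0.03 m and y of prop_foot in the frame of tray_bay between -0.03 and 0.03 m and z of prop_foot in the frame of tray_bay below 0.004 m and linear speed of bow_prop below 0.02 m/s); the robot touches nothing.
It fails at once if the prop is pressed on the bench with more than 50 N (contact force between bow_prop and work_bench above 50 N).
It fails at once if the shellac jar is moved more than 30 mm (distance of shellac_jar from where it was at the start of the episode above 0.03 m).
It fails at once if the sanding block is moved more than 30 mm (distance of sanding_block from where it was at the start of the episode above 0.03 m).
It fails at once if the scissors are moved more than 30 mm (distance of red_scissors from where it was at the start of the episode above 0.03 m).
It fails at once if the tin is moved more than 30 mm (distance of red_tin from where it was at the start of the episode above 0.03 m).
It also fails if it takes over 58 s, if anything falls off the work surface, if the arm or the gripper's body presses on something with over 40 N, if the wrist force passes 120 N, or if a joint passes its speed limit or range.

## Working session

There is one attempt and no reset: what is moved stays moved. The work goes in short steps, Python scripts to look and compute and a tool call to move; the robot and the scene stay as the last step left them, time stands still between calls to the robot, and variables do not carry over. Pictures are saved under pics/ and viewed, at most 10 in all, crops included, and the job is handed in when it is done.

Besides the shell and the picture viewer there is one more tool, called after "Request:" as a command line: name --argument value ..., lists and objects as JSON in quotes. play_rows: Moves the arm, as the interface text tells. Its arguments: {"type":"object","properties":{"steps":{"type":"array"},"grip_force":{"type":"number"}},"required":["steps"]}

```bash
mkdir -p pics; ls
python3 - <<'E'
from rig import *
import cv2
s=read_state(); print({k:(v if not hasattr(v,'round') else v.round(3)) for k,v in s.items()} if 0 else s)
ims=[]
for c in("side","top"):
    im=snapshot(c); cv2.imwrite(f"pics/{c}0.png",im[...,::-1]); 
    k=calibration(c); print(c,k["K"],k["pose"])
    for q in("prop_foot","prop_ring","prop_collar","tray_bay","red_tin","shellac_jar","sanding_block","red_scissors"):
        print(q,[(round(d["confidence"],2),[round(float(x)) for x in d["position"]]) for d in landmark_of(q,c)])
E
```

```text
pics
{'clock': 0.0, 'joints': array([-1.365797  ,  0.62930546,  0.03842825,  1.51829143, -0.02697795,
        0.99631126, -0.01998234]), 'qvel': array([ 0.00101307,  0.00011048,  0.00117548, -0.00089486,  0.00016959,
       -0.00176782,  0.00204704]), 'effort': array([ 1.39437652e-04, -5.49705219e+01,  1.14345420e+00, -1.86639047e+01,
       -5.22957940e-02,  2.35585996e-02,  1.46354196e-04]), 'tool_pos': array([0.17376692, 0.62606103, 0.4038044 ]), 'eef_rot': array([ 1.34965226e-01,  9.90849928e-01, -8.92654250e-04, -1.06207893e-04]), 'contact_force': array([-0.2779402 ,  0.14329647, -0.26866591]), 'wrist_torque': array([ 0.00972708, -0.06591486, -0.01457341]), 'grasp_force': 0.0, 'finger_gap': 0.0939398546593997}
side [[432.28583938   0.         261.35041565]
 [  0.         432.28583938 191.70117368]
 [  0.           0.           1.        ]] [[-0.94405258 -0.1606855   0.28800156  0.08378157]
 [-0.32954819  0.42584773 -0.84264565  1.4191121 ]
 [ 0.01275612 -0.8904122  -0.45497626  0.43101108]
 [ 0.          0.          0.          1.        ]]
prop_foot [(0.61, [252, 102]), (0.52, 
[... 321 characters left out ...]
56, 105])]
top [[379.80922697   0.         253.58547589]
 [  0.         379.80922697 192.994599  ]
 [  0.           0.           1.        ]] [[-0.01293212 -0.98100319  0.19356009  0.33747004]
 [-0.99971082  0.01660985  0.0173896   0.00942759]
 [-0.02027425 -0.19327923 -0.9809343   1.01200137]
 [ 0.          0.          0.          1.        ]]
prop_foot [(0.61, [195, 213]), (0.6, [238, 179])]
prop_ring [(0.75, [176, 179]), (0.42, [223, 224]), (0.19, [254, 133])]
prop_collar [(0.72, [219, 223]), (0.71, [214, 178])]
tray_bay [(0.92, [349, 214])]
red_tin [(0.56, [387, 211])]
shellac_jar [(0.88, [311, 142]), (0.6, [348, 214])]
sanding_block [(0.59, [256, 134])]
red_scissors [(0.63, [117, 226])]
```

View pics/top0.png

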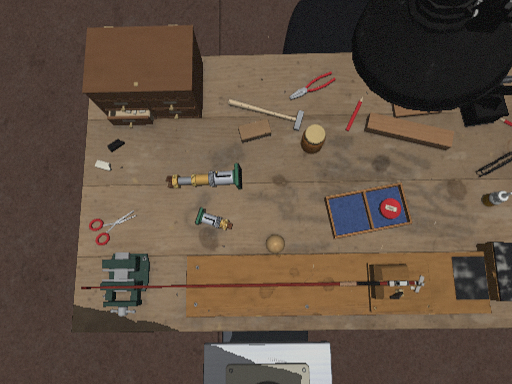

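View pics/side0.png

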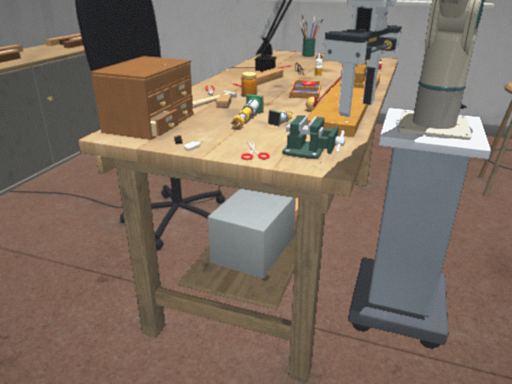

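The two candidates in the top picture are the prop at (168–242, 165–190) and the one at (195–232, 208–230). The upper one is clearly longer, and I'll check that it is 204 mm. The tray's empty bay is at (349, 214), and the tin at (389, 209) is in the other bay.

```bash
cat > h.py <<'E'
from rig import *
import numpy as np, cv2
from scipy.spatial.transform import Rotation as R
def ray(cam,px,z):
    c=calibration(cam);P=np.array(c["pose"]);d=P[:3,:3]@np.linalg.solve(np.array(c["K"]),[px[0],px[1],1.])
    return P[:3,3]+d*(z-P[2,3])/d[2]
def proj(cam,p):
    c=calibration(cam);P=np.array(c["pose"]);q=np.array(c["K"])@(P[:3,:3].T@(np.array(p)-P[:3,3]));return q[:2]/q[2]
def tri(a,b):
    A=[];B=[]
    for cam,px in(("side",a),("top",b)):
        c=calibration(cam);P=np.array(c["pose"]);d=P[:3,:3]@np.linalg.solve(np.array(c["K"]),[px[0],px[1],1.]);d/=np.linalg.norm(d)
        M=np.eye(3)-np.outer(d,d);A.append(M);B.append(M@P[:3,3])
    return np.linalg.lstsq(np.vstack(A),np.hstack(B),rcond=None)[0]
E
python3 - <<'E'
from h import *
np.set_printoptions(precision=3,suppress=True)
for n,px,z in(("ring",(176,179),.018),("collar",(214,178),.025),("foot",(238,179),.03),("sring",(223,224),.012),("sfoot",(195,213),.02),("bay",(349,214),.006),("tin",(387,211),.018),("jar",(313,135),.084),("block",(256,134),.0),("sc",(117,226),0)):print(n,ray("top",px,z))
im=cv2.imread("pics/top0.png");cv2.imwrite("pics/crop.png",cv2.resize(im[120:250,150:420],None,fx=2.9,fy=2.9,interpolation=cv2.INTER_CUBIC))
im=cv2.imread("pics/side0.png");cv2.imwrite("pics/crops.png",cv2.resize(im[70:150,200:340],None,fx=5.5,fy=5.5,interpolation=cv2.INTER_CUBIC))
E
```

```text
ring [0.576 0.236 0.018]
collar [0.575 0.132 0.025]
foot [0.57  0.068 0.03 ]
sring [0.453 0.109 0.012]
sfoot [0.482 0.183 0.02 ]
bay [ 0.475 -0.226  0.006]
tin [ 0.48  -0.322  0.018]
jar [ 0.669 -0.128  0.084]
block [0.705 0.018 0.   ]
sc [0.453 0.396 0.   ]
```

View pics/crop.png

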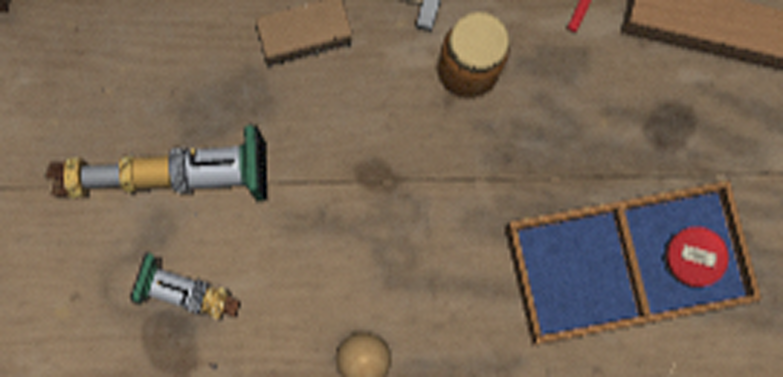

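View pics/crops.png

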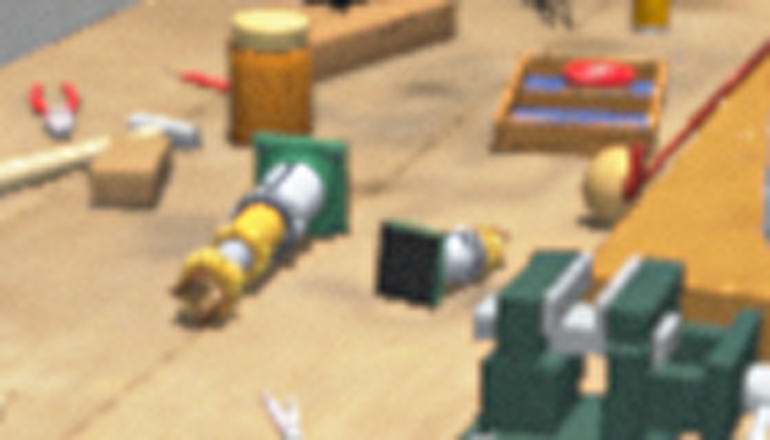

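The larger prop is the upper one: sole to ring measures about 178 mm (103 + 75, fully open) and its collar sits about 75 mm up. The lower one is only about 80 mm long. The plan:
1. Grip the ring from above with a light grip.
2. Raise it on an arc so the prop swings upright.
3. Press, turn and press to close it.

I'll move over the ring first.

Request:
play_rows --steps '[[[0, 0, 0, -4.9, -2.7, 0, 0], [0, 0, 0, -4.9, -2.7, 0, 0], [0, 0, 0, -4.9, -2.7, 0, 0], [0, 0, 0, -4.9, -2.7, 0, 0], [0, 0, 0, -4.9, -2.7, 0, 0], [0, 0, 0, -4.9, -2.7, 0, 0], [0, 0, 0, -4.9, -2.7, 0, 0], [0, 0, 0, -4.9, -2.7, 0, 0], [0, 0, 0, -4.9, -2.7, 0, 0], [0, 0, 0, -4.7, -2.6, 0, 0]]]' --grip_force 15

```text
clock: 2.15
tool_pos: [0.5734, 0.2351, 0.4048]
eef_rot: [0.135, 0.991, 0.0, 0.0]
contact_force: [-0.4, 0.9, -0.1]
finger_gap: 0.0938
grasp_force: 0.0
```

Request:
play_rows --steps '[[[0, 0, 0.18, 0, 0, 0, 0], [0, 0, 0.18, 0, 0, 0, 0], [0, 0, 0.18, 0, 0, 0, 0], [0, 0, 0.18, 0, 0, 0, 0], [0, 0, 0.18, 0, 0, 0, 0], [0, 0, 0.18, 0, 0, 0, 0], [0, 0, 0.18, 0, 0, 0, 0], [0, 0, 0, 0, 0, 0, 0]]]'

```text
clock: 3.15
tool_pos: [0.572, 0.2369, 0.4046]
eef_rot: [0.692, 0.722, -0.0, 0.0]
contact_force: [-0.0, 0.3, 0.1]
finger_gap: 0.0942
grasp_force: 0.0
```

```bash
cat >> h.py <<'E'
np.set_printoptions(precision=4,suppress=True)
def st():
    s=read_state();r=R.from_quat(s["eef_rot"]).as_matrix()
    print("t",round(s["clock"],2),"tcp",s["tool_pos"],"grasp",s["tool_pos"]+.18*r[:,2],"q",s["joints"]);print("F",s["contact_force"],"gap",round(s["finger_gap"],4),"gf",round(s["grasp_force"],1));print("tool x,y,z rows",r.T.tolist() if 0 else np.round(r.T,3).tolist())
    return s,r
def move(p,s,r): print("move grasp->",p,"tool cm",100*(r.T@(np.array(p)-s["tool_pos"]-.18*r[:,2])))
E
python3 - <<'E'
from h import *
s,r=st()
print([k for k in globals() if 'tip' in k.lower()])
im=snapshot("top");cv2.imwrite("pics/t1.png",im[...,::-1])
for px,z in(((174.8,181.4),.019),((212,178.6),.026),((239,176.2),.031)):
    print(ray("top",px,z))
# model outline overlay of the hypothesised axis
g=s["tool_pos"]+.18*r[:,2];print("grasp px",proj("top",g),proj("side",g))
for q in("prop_ring","prop_collar","prop_foot"):
    snapshot("side")
    print(q,[(round(d["confidence"],2),np.round(d["position"],1)) for c in("side","top") for d in landmark_of(q,c)])
cv2.imwrite("pics/t1c.png",cv2.resize(im[140:250,130:290,::-1],None,fx=5,fy=5,interpolation=cv2.INTER_CUBIC))
E
```

```text
t 3.15 tcp [0.572  0.2369 0.4046] grasp [0.572  0.2368 0.2246] q [-0.6796  0.6121  0.3994  1.6161 -0.274   0.9692 -0.147 ]
F [-0.0174  0.3051  0.0679] gap 0.0942 gf 0.0
tool x,y,z rows [[-0.042, 0.999, -0.0], [0.999, 0.042, 0.0], [0.0, -0.0, -1.0]]
['tips_ahead']
[0.5688 0.2388 0.019 ]
[0.5731 0.1375 0.026 ]
[0.5772 0.065  0.031 ]
grasp px [154.4901 158.7257] [235.3786  51.8597]
prop_ring [(0.49, array([288.2, 114.7])), (0.65, array([173.4, 180.7])), (0.48, array([221.9, 226.4]))]
prop_collar [(0.76, array([247.6, 110.9])), (0.53, array([282.1, 116.8])), (0.78, array([216.4, 175.8])), (0.63, array([219.4, 224.4]))]
prop_foot [(0.7, array([273.7, 119.8])), (0.72, array([197.5, 216.8])), (0.57, array([235.7, 174.6]))]
```

View pics/t1c.png

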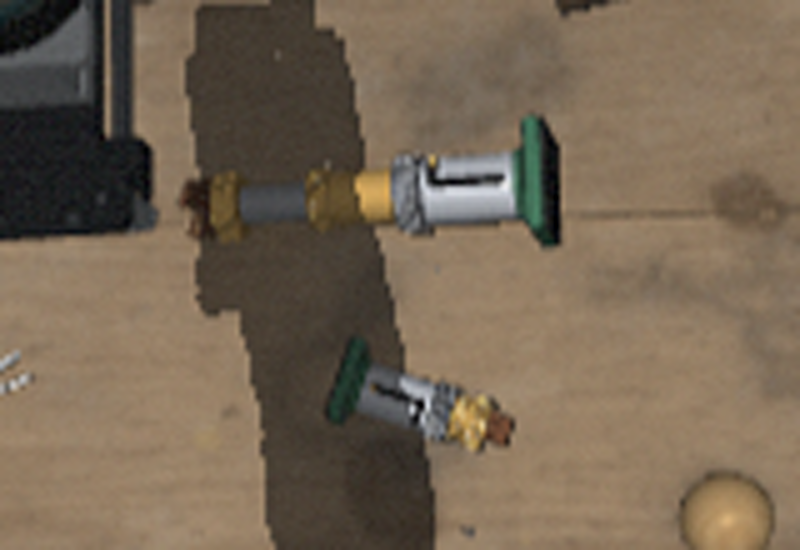

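The crop shows the larger prop with its ring at (227, 207) and foot at (540, 180). The jaws are square to its axis.

Run:
```python
from h import *
print(tips_ahead)
s,r=st(); move(ray("top",(175.4,181.4),.020),s,r)
```

```text
0.1992
t 3.65 tcp [0.5721 0.2365 0.4047] grasp [0.5721 0.2365 0.2247] q [-0.6784  0.6119  0.3988  1.6161 -0.2741  0.9692 -0.1483]
F [ 0.3329 -0.0038  0.0349] gap 0.0937 gf 0.0
tool x,y,z rows [[-0.04, 0.999, 0.0], [0.999, 0.04, 0.0], [-0.0, 0.0, -1.0]]
move grasp-> [0.5686 0.237  0.02  ] tool cm [ 0.053  -0.3562 20.4703]
```

Request:
play_rows --steps '[[[0, 0, 0, 0.1, -0.35, 5, 0], [0, 0, 0, 0, 0, 5, 0], [0, 0, 0, 0, 0, 5, 0], [0, 0, 0, 0, 0, 3.5, 0], [0, 0, 0, 0, 0, 1.5, 0], [0, 0, 0, 0, 0, 0, 0.5], [0, 0, 0, 0, 0, 0, 0.7], [0, 0, 0, 0, 0, 0, 0.8], [0, 0, 0, 0, 0, 0, 0.8], [0, 0, 0, 0, 0, 0, 0.8]]]' --grip_force 15

```text
clock: 4.9
tool_pos: [0.5686, 0.2376, 0.2051]
eef_rot: [0.693, 0.721, 0.0, 0.0]
contact_force: [-0.6, -1.0, 0.1]
finger_gap: 0.0471
grasp_force: 0.0
```

Run:
```python
from h import *
s,r=st()
```

```text
t 4.9 tcp [0.5686 0.2376 0.2051] grasp [0.5687 0.2376 0.0251] q [-0.6076  0.8638  0.2757  1.7589 -0.3921  0.5726 -0.0514]
F [-0.5509 -0.9708  0.1234] gap 0.0471 gf 0.0
tool x,y,z rows [[-0.04, 0.999, 0.0], [0.999, 0.04, 0.001], [0.001, 0.0, -1.0]]
```

Request:
play_rows --steps '[[[0, 0, 0, 0, 0, 0, 1], [0, 0, 0, 0, 0, 0, 1], [0, 0, 0, 0, 0, 0, 1]]]' --grip_force 15

```text
clock: 5.28
tool_pos: [0.5686, 0.2375, 0.2047]
eef_rot: [0.693, 0.721, 0.0, -0.0]
contact_force: [-0.2, 0.3, 1.6]
finger_gap: 0.0354
grasp_force: 15.0
```

Gap is 35.4 mm, so the ring is gripped. I'll swing it up along the arc.

Request:
play_rows --steps '[[[0, 0, 0, -0.2, 0, -1.5, 1], [0, 0, 0, -0.3, 0, -1.5, 1], [0, 0, 0, -0.5, 0, -1.4, 1], [0, 0, 0, -0.5, 0, -1.4, 1], [0, 0, 0, -0.7, 0, -1.3, 1], [0, 0, 0, -0.75, 0, -1.3, 1], [0, 0, 0, -0.9, 0, -1.2, 1], [0, 0, 0, -0.95, 0, -1.1, 1], [0, 0, 0, -1.1, 0, -1.0, 1], [0, 0, 0, -1.1, 0, -1.0, 1]]]' --grip_force 15

```text
clock: 6.52
tool_pos: [0.5713, 0.1667, 0.3322]
eef_rot: [0.693, 0.721, -0.0, -0.0]
contact_force: [0.3, -1.9, -3.5]
finger_gap: 0.0355
grasp_force: 15.0
```

Run:
```python
from h import *
s,r=st()
a=snapshot("top");b=snapshot("side")
A=cv2.resize(a[120:260,130:300,::-1],None,fx=3,fy=3,interpolation=cv2.INTER_CUBIC)
B=cv2.resize(b[30:170,190:320,::-1],None,fx=3,fy=3,interpolation=cv2.INTER_CUBIC)[:, :280]
cv2.imwrite("pics/t2.png",np.hstack([A,B]))
```

```text
t 6.53 tcp [0.5713 0.1667 0.3322] grasp [0.5713 0.1666 0.1522] q [-0.5507  0.6621  0.3532  1.7549 -0.3072  0.7794 -0.0058]
F [ 0.3278 -1.9235 -3.5406] gap 0.0355 gf 15.0
tool x,y,z rows [[-0.04, 0.999, -0.0], [0.999, 0.04, -0.0], [-0.0, -0.0, -1.0]]
```

View pics/t2.png

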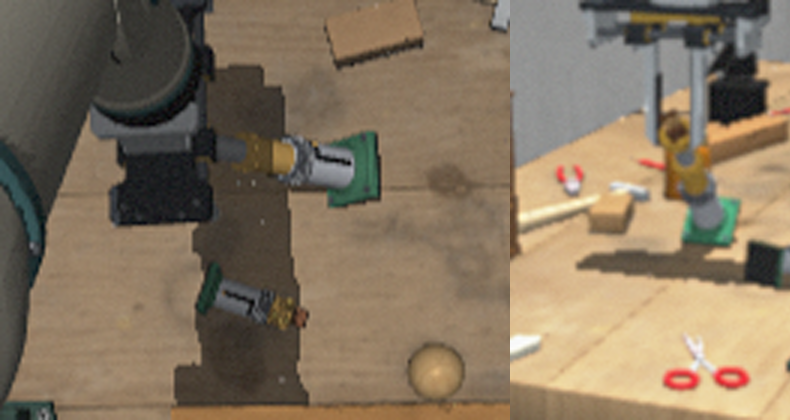

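The prop pivots in the jaws as planned and is tilted about 50° with its foot on the bench. I'll continue the arc.

Request:
play_rows --steps '[[[0, 0, 0, -1.2, 0, -0.85, 1], [0, 0, 0, -1.25, 0, -0.75, 1], [0, 0, 0, -1.3, 0, -0.65, 1], [0, 0, 0, -1.4, 0, -0.55, 1], [0, 0, 0, -1.4, 0, -0.4, 1], [0, 0, 0, -1.45, 0, -0.3, 1], [0, 0, 0, -1.45, 0, -0.2, 1], [0, 0, 0, -1.45, 0, -0.05, 1], [0, 0, 0, -1.45, 0, 0.05, 1], [0, 0, 0, -1.45, 0, 0.1, 1]]]' --grip_force 15

```text
clock: 7.88
tool_pos: [0.5772, 0.029, 0.3678]
eef_rot: [0.693, 0.721, 0.001, 0.0]
contact_force: [0.4, 1.5, 2.4]
finger_gap: 0.0351
grasp_force: 15.0
```

Run:
```python
from h import *
s,r=st()
a=snapshot("top");b=snapshot("side")
A=cv2.resize(a[120:260,130:300,::-1],None,fx=3,fy=3,interpolation=cv2.INTER_CUBIC)
B=cv2.resize(b[30:170,190:320,::-1],None,fx=3,fy=3,interpolation=cv2.INTER_CUBIC)[:, :280]
cv2.imwrite("pics/t3.png",np.hstack([A,B]))
```

```text
t 7.88 tcp [0.5772 0.029  0.3678] grasp [0.5773 0.0291 0.1878] q [-0.3302  0.5928  0.3627  1.7716 -0.2739  0.8261  0.2028]
F [0.4399 1.4956 2.3909] gap 0.0351 gf 15.0
tool x,y,z rows [[-0.04, 0.999, 0.001], [0.999, 0.04, 0.001], [0.001, 0.001, -1.0]]
```

View pics/t3.png

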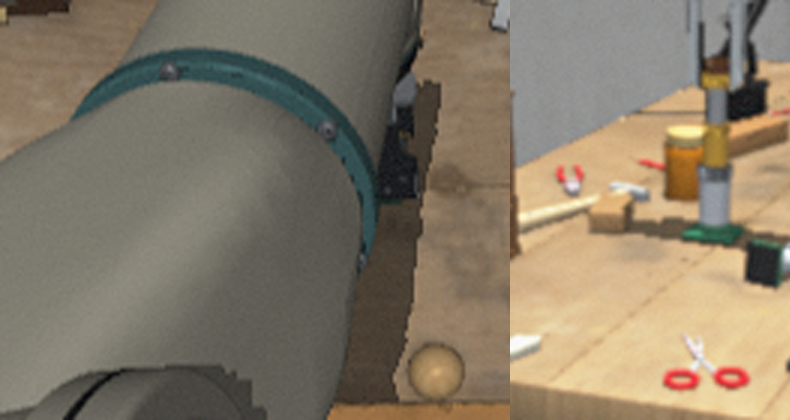

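The prop stands upright. I'll push the fine tube home now.

Request:
play_rows --steps '[[[0, 0, 0, 0, 0, 0.4, 1], [0, 0, 0, 0, 0, 0.4, 1], [0, 0, 0, 0, 0, 0.5, 1], [0, 0, 0, 0, 0, 0.5, 1], [0, 0, 0, 0, 0, 0.5, 1], [0, 0, 0, 0, 0, 0.5, 1], [0, 0, 0, 0, 0, 0.5, 1], [0, 0, 0, 0, 0, 0.4, 1], [0, 0, 0, 0, 0, 0.2, 1], [0, 0, 0, 0, 0, 0.0, 1]]]' --grip_force 18

```text
clock: 9.22
tool_pos: [0.5771, 0.0298, 0.3289]
eef_rot: [0.693, 0.721, 0.0, 0.0]
contact_force: [1.1, 2.3, 4.0]
finger_gap: 0.0354
grasp_force: 18.0
```

Request:
play_rows --steps '[[[0, 0, 0, 0, 0, 0.1, 1], [0, 0, 0, 0, 0, 0.1, 1], [0, 0, 0, 0, 0, 0, 1]]]'

```text
clock: 9.6
tool_pos: [0.5772, 0.0303, 0.3283]
eef_rot: [0.693, 0.721, 0.001, -0.0]
contact_force: [-1.2, 4.1, 14.3]
finger_gap: 0.0354
grasp_force: 18.0
```

The fine tube is bottomed: 14 N, and the motion stopped at 39.5 mm. I'll release so the prop settles flat, then regrip a little lower on the ring.

Request:
play_rows --steps '[[[0, 0, 0, 0, 0, 0, 0.5], [0, 0, 0, 0, 0, 0, 0.45], [0, 0, 0, 0.1, 0, 0.3, 0.45], [0, 0, 0, 0, 0, 0.2, 0.45]]]'

```text
clock: 10.1
tool_pos: [0.5765, 0.0306, 0.3209]
eef_rot: [0.693, 0.721, -0.001, -0.0]
contact_force: [-0.1, 0.4, 0.3]
finger_gap: 0.0515
grasp_force: 0.0
```

Run:
```python
from h import *
s,r=st()
b=snapshot("side")
for q in("prop_ring","prop_collar","prop_foot"):
    print(q,[(round(d["confidence"],2),np.round(d["position"],1)) for d in landmark_of(q,"side")])
for z in(0,.076,.138): print(z,proj("side",(.577,.028,z)))
cv2.imwrite("pics/t4.png",cv2.resize(b[30:130,210:310,::-1],None,fx=6,fy=6,interpolation=cv2.INTER_CUBIC))
```

```text
t 10.1 tcp [0.5765 0.0306 0.3209] grasp [0.5763 0.0305 0.1409] q [-0.3133  0.6535  0.3338  1.8129 -0.3041  0.7271  0.2259]
F [-0.1158  0.3782  0.2528] gap 0.0515 gf 0.0
tool x,y,z rows [[-0.04, 0.999, -0.0], [0.999, 0.04, -0.001], [-0.001, -0.0, -1.0]]
prop_ring [(0.55, array([258.5,  70.2])), (0.55, array([254.9, 148. ])), (0.41, array([287.2, 113. ]))]
prop_collar [(0.74, array([258.9,  85.9])), (0.71, array([284.9, 119.3]))]
prop_foot [(0.7, array([277. , 120.5])), (0.56, array([256.4, 109.6]))]
0 [257.7202 109.3068]
0.076 [257.9191  87.554 ]
0.138 [258.0884  69.0386]
```

View pics/t4.png

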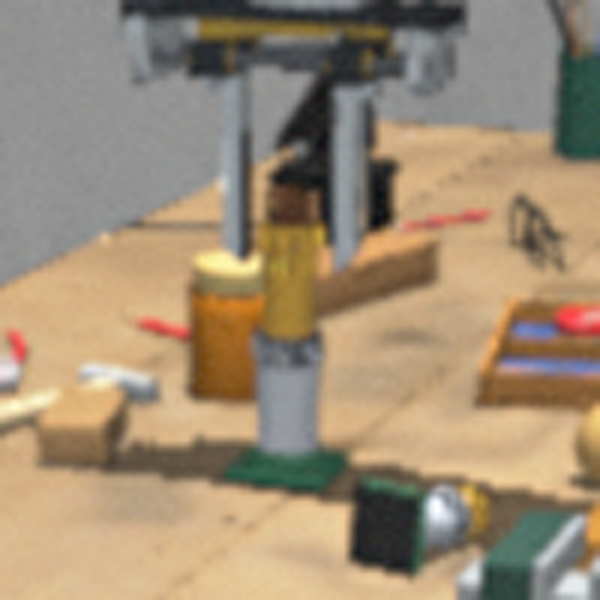

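It stands upright with the fine tube home and the coarse tube still out. The landmarks agree with the model. I'll regrip the ring and turn it clockwise.

Request:
play_rows --steps '[[[0, 0, 0, 0, 0, 0, 1], [0, 0, 0, 0, 0, 0, 1], [0, 0, 0, 0, 0, 0, 1], [0, 0, 0.15, 0, 0, 0, 1], [0, 0, 0.15, 0, 0, 0, 1], [0, 0, 0.15, 0, 0, 0, 1], [0, 0, 0.15, 0, 0, 0, 1], [0, 0, 0.15, 0, 0, 0, 1], [0, 0, 0.12, 0, 0, 0, 1], [0, 0, 0, 0, 0, 0, 1]]]' --grip_force 18

```text
clock: 11.55
tool_pos: [0.5766, 0.0308, 0.3217]
eef_rot: [0.932, 0.363, -0.0, -0.0]
contact_force: [-0.6, 0.5, 1.3]
finger_gap: 0.0354
grasp_force: 18.0
```

Run:
```python
from h import *
s,r=st();print(s["wrist_torque"])
```

```text
t 11.55 tcp [0.5766 0.0308 0.3217] grasp [0.5765 0.0308 0.1417] q [-0.4618  0.7017  0.5832  1.8166 -0.5273  0.7841 -0.4323]
F [-0.5559  0.5404  1.2576] gap 0.0354 gf 18.0
tool x,y,z rows [[0.737, 0.676, -0.001], [0.676, -0.737, -0.0], [-0.001, -0.0, -1.0]]
[-0.0051  0.409   0.0013]
```

Request:
play_rows --steps '[[[0, 0, 0, 0, 0, 0.2, 1], [0, 0, 0, 0, 0, 0.2, 1], [0, 0, 0, 0, 0, 0.1, 1], [0, 0, 0, 0, 0, 0, 1]]]'

```text
clock: 12.05
tool_pos: [0.5767, 0.0307, 0.3165]
eef_rot: [0.932, 0.362, -0.0, -0.0]
contact_force: [-2.6, 0.7, 4.2]
finger_gap: 0.0354
grasp_force: 18.0
```

It is sliding into the barrel at about 5 N. I'll continue.

Request:
play_rows --steps '[[[0, 0, 0, 0, 0, 0.4, 1], [0, 0, 0, 0, 0, 0.4, 1], [0, 0, 0, 0, 0, 0.5, 1], [0, 0, 0, 0, 0, 0.5, 1], [0, 0, 0, 0, 0, 0.4, 1], [0, 0, 0, 0, 0, 0.3, 1], [0, 0, 0, 0, 0, 0.2, 1], [0, 0, 0, 0, 0, 0, 1]]]'

```text
clock: 13.05
tool_pos: [0.5767, 0.0307, 0.2893]
eef_rot: [0.932, 0.362, -0.0, -0.0]
contact_force: [-2.2, 0.9, 0.4]
finger_gap: 0.0353
grasp_force: 18.0
```

Request:
play_rows --steps '[[[0, 0, 0, 0, 0, 0.15, 1], [0, 0, 0, 0, 0, 0.15, 1], [0, 0, 0, 0, 0, 0.1, 1], [0, 0, 0, 0, 0, 0.1, 1], [0, 0, 0, 0, 0, 0, 1]]]'

```text
clock: 13.68
tool_pos: [0.5768, 0.0304, 0.2869]
eef_rot: [0.932, 0.362, 0.001, -0.001]
contact_force: [-6.9, 1.9, 22.8]
finger_gap: 0.0356
grasp_force: 18.0
```

It bottomed at 34.8 mm of travel with 23 N. I'll release, let it settle and check.

Request:
play_rows --steps '[[[0, 0, 0, 0, 0, 0, 0.6], [0, 0, 0, 0, 0, 0, 0.4], [0, 0, 0, 0, 0, 0, 0.35], [0, 0, 0, 0, 0, 0, 0.35]]]'

```text
clock: 14.18
tool_pos: [0.577, 0.0305, 0.2843]
eef_rot: [0.932, 0.362, -0.0, 0.0]
contact_force: [-0.3, -0.1, -0.4]
finger_gap: 0.0607
grasp_force: 0.0
```

Run:
```python
from h import *
s,r=st()
b=snapshot("side")
for q in("prop_ring","prop_collar","prop_foot"):
    print(q,[(round(d["confidence"],2),np.round(d["position"],1)) for d in landmark_of(q,"side")])
for z in(0,.076,.103,.129): print(z,proj("side",(.577,.030,z)))
cv2.imwrite("pics/t5.png",cv2.resize(b[30:130,210:310,::-1],None,fx=6,fy=6,interpolation=cv2.INTER_CUBIC))
```

```text
t 14.18 tcp [0.577  0.0305 0.2843] grasp [0.577  0.0304 0.1043] q [-0.4347  0.7505  0.541   1.8412 -0.5688  0.7092 -0.3992]
F [-0.3092 -0.1389 -0.3955] gap 0.0607 gf 0.0
tool x,y,z rows [[0.738, 0.675, -0.0], [0.675, -0.738, 0.0], [0.0, -0.001, -1.0]]
prop_ring [(0.71, array([258.7, 108.6])), (0.55, array([287.9, 114.4])), (0.48, array([259. ,  82.4]))]
prop_collar [(0.61, array([259.8,  88.4])), (0.5, array([280.2, 115.5]))]
prop_foot [(0.69, array([272.7, 120.5])), (0.67, array([255.8, 107.4]))]
0 [257.5273 109.4588]
0.076 [257.7219  87.6847]
0.103 [257.7932  79.7012]
0.129 [257.8631  71.8855]
```

View pics/t5.png

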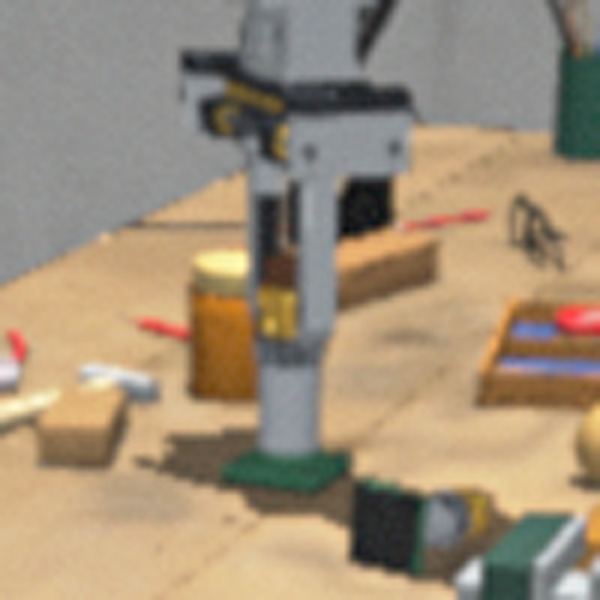

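Closed and standing at (0.577, 0.030), and the ring sits right above the collar. Next I'll go down to the collar and grip it.

Request:
play_rows --steps '[[[0, 0, 0, 0, 0, 0.8, 0.35], [0, 0, 0, 0, 0, 0.8, 0.35], [0, 0, 0, 0, 0, 0.8, 0.35], [0, 0, 0, 0, 0, 0.4, 0.35], [0, 0, 0, 0, 0, 0, 1], [0, 0, 0, 0, 0, 0, 1], [0, 0, 0, 0, 0, 0, 1], [0, 0, 0, 0, 0, 0, 1]]]' --grip_force 30

```text
clock: 15.38
tool_pos: [0.5768, 0.0305, 0.2566]
eef_rot: [0.932, 0.362, -0.0, 0.0]
contact_force: [1.2, -1.7, -4.0]
finger_gap: 0.0468
grasp_force: 30.0
```

Request:
play_rows --steps '[[[0, 0, 0, 0, 0, -1, 1], [0, 0, 0, 0, 0, -1.5, 1], [0, 0, 0, 0, 0, -1.5, 1], [0, 0, 0, 0, 0, -1.5, 1], [0, 0, -0.13, 0, 0, -0.5, 1], [0, 0, 0, 0, 0, 0, 1]]]'

```text
clock: 16.12
tool_pos: [0.577, 0.0306, 0.3179]
eef_rot: [0.907, 0.421, 0.001, 0.0]
contact_force: [0.3, 0.3, -5.7]
finger_gap: 0.0466
grasp_force: 30.0
```

Run:
```python
from h import *
s,r=st()
a=snapshot("top")
d=landmark_of("tray_bay","top");print(d)
for p in [(349,214)]+[x["position"] for x in d[:1]]: move(ray("top",p,.006),s,r)
# bay centre from rim corners
cs=[ray("top",(150+u/2.9,120+v/2.9),.024) for u,v in((512,226),(620,208),(648,318),(535,342))];print(np.mean(cs,0))
```

```text
t 16.12 tcp [0.577  0.0306 0.3179] grasp [0.5772 0.0307 0.1379] q [-0.4373  0.6973  0.5417  1.8191 -0.5004  0.7634 -0.3304]
F [ 0.3481  0.3043 -5.666 ] gap 0.0466 gf 30.0
tool x,y,z rows [[0.645, 0.764, 0.001], [0.764, -0.645, 0.001], [0.002, 0.001, -1.0]]
[{'position': [347.8, 210.8], 'confidence': 0.69}]
move grasp-> [ 0.4748 -0.2256  0.006 ] tool cm [-26.212    8.6945  13.1521]
move grasp-> [ 0.4834 -0.2229  0.006 ] tool cm [-25.4525   9.1829  13.1535]
[ 0.472  -0.2228  0.024 ]
```

The gap of 46.6 mm doesn't match the 40 mm collar, so I'll look before going on.

Run:
```python
from h import *
s,r=st()
b=snapshot("side");a=snapshot("top")
for q in("prop_ring","prop_collar","prop_foot"):
    print(q,[(round(d["confidence"],2),np.round(d["position"],1)) for d in landmark_of(q,"side")])
g=s["tool_pos"]+.18*r[:,2]
for z in(-.076,0,.027,.053): print(z,proj("side",g+[0,0,z]))
B=cv2.resize(b[20:120,220:300,::-1],None,fx=6,fy=6,interpolation=cv2.INTER_CUBIC)
cv2.imwrite("pics/t6.png",B)
```

```text
t 16.23 tcp [0.5767 0.0307 0.3169] grasp [0.5767 0.0307 0.1369] q [-0.4374  0.6987  0.5417  1.8198 -0.5011  0.7631 -0.331 ]
F [-0.1349 -0.395  -6.1374] gap 0.0466 gf 30.0
tool x,y,z rows [[0.646, 0.763, 0.0], [0.763, -0.646, -0.0], [0.0, 0.0, -1.0]]
prop_ring [(0.58, array([257.3,  63.6])), (0.47, array([247.9,  97. ]))]
prop_collar [(0.75, array([255.1,  67.5])), (0.47, array([247.8,  93.4]))]
prop_foot [(0.78, array([259.7,  94. ])), (0.57, array([274.6, 120. ]))]
-0.076 [257.686   92.1357]
0 [257.8882  69.5193]
0.027 [257.9624  61.2218]
0.053 [258.0351  53.0961]
```

View pics/t6.png

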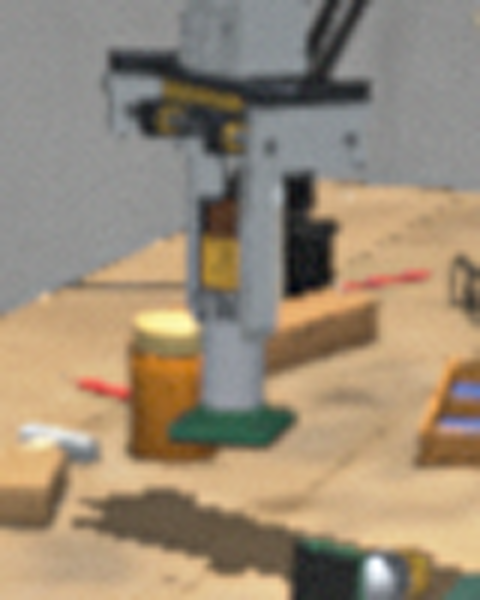

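It hangs upright at the collar, with the foot about 60 mm up at (230, 425), so I'll carry it to the bay.

Request:
play_rows --steps '[[[0, 0, 0, -1.6, 0.5, 0, 1], [0, 0, 0, -2.6, 0.9, 0, 1], [0, 0, 0, -2.8, 0.9, 0, 1], [0, 0, 0, -2.8, 0.9, 0, 1], [0, 0, 0, -2.8, 0.9, 0, 1], [0, 0, 0, -2.8, 0.9, 0, 1], [0, 0, 0, -2.8, 0.9, 0, 1], [0, 0, 0, -2.8, 0.9, 0, 1], [0, 0, 0, -2.6, 0.9, 0, 1], [0, 0, 0, -1.6, 0.5, 0, 1]]]'

```text
clock: 17.73
tool_pos: [0.4757, -0.2174, 0.3169]
eef_rot: [0.907, 0.42, -0.0, 0.0]
contact_force: [0.6, 0.7, -4.9]
finger_gap: 0.0467
grasp_force: 30.0
```

Request:
play_rows --steps '[[[0, 0, 0, -1, 0.5, 0, 1], [0, 0, 0, 0, 0, 0, 1], [0, 0, 0, 0, 0, 0, 1]]]'

```text
clock: 18.1
tool_pos: [0.4751, -0.2248, 0.3165]
eef_rot: [0.906, 0.422, 0.0, -0.0]
contact_force: [0.9, 0.1, -6.7]
finger_gap: 0.0469
grasp_force: 30.0
```

Run:
```python
from h import *
s,r=st(); move((.474,-.225,.082),s,r)
snapshot("top");snapshot("side")
for c in("side","top"):
  for q in("prop_ring","prop_collar","prop_foot","tray_bay"):
    print(c,q,[(round(d["confidence"],2),np.round(d["position"],1)) for d in landmark_of(q,c)])
g=s["tool_pos"]+.18*r[:,2]
for z in(-.076,0,.027): print(z,proj("side",g+[0,0,z]),proj("top",g+[0,0,z]))
print(proj("side",(.474,-.225,.006)))
```

```text
t 18.1 tcp [ 0.4751 -0.2248  0.3165] grasp [ 0.475  -0.2246  0.1365] q [ 0.0676  0.6269  0.4899  1.9599 -0.4641  0.667   0.1516]
F [ 0.9425  0.1071 -6.6749] gap 0.0469 gf 30.0
tool x,y,z rows [[0.643, 0.766, 0.001], [0.766, -0.643, -0.001], [-0.0, 0.001, -1.0]]
move grasp-> (0.474, -0.225, 0.082) tool cm [-0.0984 -0.0518  5.4487]
side prop_ring [(0.56, array([305.2,  54.3])), (0.36, array([289.6, 114.5]))]
side prop_collar [(0.75, array([284.5, 115.9])), (0.6, array([307.9,  57.2]))]
side prop_foot [(0.86, array([303. ,  79.7])), (0.78, array([274.6, 119.6])), (0.67, array([306.5,  58.3]))]
side tray_bay [(0.73, array([303.6,  93.9])), (0.67, array([306. ,  79.5]))]
top prop_ring [(0.41, array([222.7, 226.3]))]
top prop_collar [(0.58, array([219.8, 223.4]))]
top prop_foot [(0.94, array([198.5, 214.6]))]
top tray_bay []
-0.076 [304.8303  79.3891] [353.5143 210.9014]
0 [306.0085  59.0819] [361.3028 206.0861]
0.027 [306.4391  51.6587] [364.3968 204.1732]
[304.2953  93.4404]
```

Foot and bay line up in the side view (303, 80 above 304, 94), so I'll lower it.

Request:
play_rows --steps '[[[0, 0, 0, 0, 0, 1, 1], [0, 0, 0, 0, 0, 1.2, 1], [0, 0, 0, 0, 0, 1.2, 1], [0, 0, 0, 0, 0, 1, 1], [0, 0, 0, 0, 0, 0.6, 1], [0, 0, 0, 0, 0, 0.2, 1], [0, 0, 0, 0, 0, 0, 1]]]'

```text
clock: 19.48
tool_pos: [0.4747, -0.2259, 0.2647]
eef_rot: [0.907, 0.422, 0.0, 0.0]
contact_force: [-0.3, 0.0, -6.7]
finger_gap: 0.0467
grasp_force: 30.0
```

Request:
play_rows --steps '[[[0, 0, 0, 0, 0, 0.15, 1], [0, 0, 0, 0, 0, 0.1, 1], [0, 0, 0, 0, 0, 0, 1]]]'

```text
clock: 19.85
tool_pos: [0.4746, -0.226, 0.2625]
eef_rot: [0.907, 0.422, 0.0, 0.0]
contact_force: [-1.3, -0.0, -2.5]
finger_gap: 0.0467
grasp_force: 30.0
```

Request:
play_rows --steps '[[[0, 0, 0, 0, 0, 0.1, 1], [0, 0, 0, 0, 0, 0, 1]]]'

```text
clock: 20.1
tool_pos: [0.475, -0.2259, 0.2639]
eef_rot: [0.907, 0.422, 0.002, 0.0]
contact_force: [-3.8, 4.8, 23.3]
finger_gap: 0.0389
grasp_force: 83.3
```

Request:
play_rows --steps '[[[0, 0, 0, 0, 0, 0, 0.45], [0, 0, 0, 0, 0, 0, 0.35], [0, 0, 0, 0, 0, 0, 0.35], [0, 0, 0, 0, 0, 0, 0.35]]]'

```text
clock: 20.6
tool_pos: [0.4741, -0.2249, 0.2645]
eef_rot: [0.907, 0.422, 0.002, -0.002]
contact_force: [-8.7, 7.6, 32.6]
finger_gap: 0.0606
grasp_force: 15.7
```

Run:
```python
from h import *
s,r=st()
```

```text
t 20.6 tcp [ 0.4741 -0.2249  0.2645] grasp [ 0.4743 -0.2241  0.0845] q [ 0.1206  0.7026  0.4152  1.9954 -0.5307  0.5511  0.209 ]
F [-8.6688  7.5992 32.5811] gap 0.0606 gf 15.7
tool x,y,z rows [[0.644, 0.765, 0.004], [0.765, -0.644, -0.002], [0.002, 0.004, -1.0]]
```

The force changed unexpectedly: 33 N upward with the jaws open. I'll inspect it numerically, since my picture views are used up.

```bash
cat > asc.py <<'E'
from h import *
def asc(x0,x1,y0,y1,cam="side"):
    b=snapshot(cam)
    hsv=cv2.cvtColor(b,cv2.COLOR_RGB2HSV).astype(int)
    for y in range(y0,y1):
        l=""
        for x in range(x0,x1):
            h,s,v=hsv[y,x]
            l+= "G" if 40<h<100 and s>80 else "B" if 100<=h<130 and s>80 else "R" if (h<5 or h>170) and s>120 else "y" if 18<=h<32 and s>130 and v>90 else "w" if 5<=h<18 and s>120 and v<110 else "#" if v<50 else "o" if s<60 and v<130 else "-" if s<60 else "."
        print(y,l)
    return b
E
python3 - <<'E'
from asc import *
s,r=st()
asc(282,332,30,106)
for q in("prop_ring","prop_collar","prop_foot","tray_bay"):
    print(q,[(round(d["confidence"],2),np.round(d["position"],1)) for d in landmark_of(q,"side")])
for z in(0.006,.082,.109,.135): print(z,proj("side",(.474,-.225,z)))
E
```

```text
t 20.6 tcp [ 0.4741 -0.2249  0.2645] grasp [ 0.4743 -0.2241  0.0845] q [ 0.1206  0.7026  0.4152  1.9954 -0.5307  0.5511  0.209 ]
F [-8.6688  7.5992 32.5811] gap 0.0606 gf 15.7
tool x,y,z rows [[0.644, 0.765, 0.004], [0.765, -0.644, -0.002], [0.002, 0.004, -1.0]]
30 -------------------ooo-o--------------------------
31 --------------------ooooo------------o------------
32 --------------------o-o-oooo---------o------------
33 --------------------oo----oo---------o------------
34 ---------------------o---ooo---------o------------
35 ------------------oo-oo--ooo----------------------
36 ----------------oooo------o-----------------------
37 ------oooooooooooooo-oo--ooo----------------------
38 -----oooooooooooooo-------------------------------
39 -----ooo#oo######ooooo----------------------------
40 -----ooooooooo####ooooooooo---------oo------------
41 -----oo-----oo....o#ooooooooooooooooooooooooo-----
42 -----oo------o.yyy....oo##oooooooo#o##oooooooooo--
43 -----oo----ooo.yyyyyyyy....o#############ooooooo--
44 ------o--ooooo.......yyyyy..o############ooooooo--
45 ------o-ooo##o...oooo...
[... 2968 characters left out ...]
.....y......RR......yyyyy.yy.
101 ..........................y....y.RRR....yyyyyyyyy.
102 .........................yy.y....RR.....yyyyyy.yyy
103 ...........................yy...RRw..yyyyyyyyyyyyy
104 ............................y...RRw..yyyyyyyyyyyyy
105 ..............................y.Rw..yyyyyyyyyyyyyy
prop_ring [(0.6, array([285.6, 114.4])), (0.53, array([302.5,  65.2]))]
prop_collar [(0.73, array([280. , 115.6])), (0.67, array([307. ,  89.7])), (0.59, array([303.1,  73.4]))]
prop_foot [(0.65, array([272.2, 121. ])), (0.57, array([305.1,  94.6]))]
tray_bay [(0.58, array([307. ,  91.8]))]
0.006 [304.2953  93.4404]
0.082 [305.4447  73.7305]
0.109 [305.8647  66.5287]
0.135 [306.2751  59.4912]
```

Run:
```python
from h import *
s,r=st();F=s["contact_force"];T=s["wrist_torque"];print("T",T)
p=np.cross(F,T)/(F@F);print("line pt rel TCP (world)",p,"dir",F/np.linalg.norm(F))
for L in(.1,.13,.15,.18,.2):
    t=(-L-p[2])/F[2];q=p+t*F;print(L,"tool coords mm",1000*(r.T@q))
b=snapshot("side")
```

```text
t 20.85 tcp [ 0.4741 -0.2249  0.2645] grasp [ 0.4743 -0.2241  0.0845] q [ 0.1206  0.7027  0.4152  1.9954 -0.5307  0.5511  0.209 ]
F [-7.1999  8.1438 33.7488] gap 0.061 gf 15.7
tool x,y,z rows [[0.644, 0.765, 0.004], [0.765, -0.644, -0.002], [0.002, 0.004, -1.0]]
T [1.4521 1.7033 0.0026]
line pt rel TCP (world) [-0.0457  0.039  -0.0192] dir [-0.2031  0.2297  0.9518]
0.1 tool coords mm [ -3.8497 -34.1701 100.0384]
0.13 tool coords mm [ -5.3925 -24.5644 130.0171]
0.15 tool coords mm [ -6.421  -18.1606 150.0028]
0.18 tool coords mm [ -7.9638  -8.5549 179.9815]
0.2 tool coords mm [ -8.9923  -2.151  199.9672]
```

Reading the wrist moment: the line of force passes through the ring's top edge on the −y finger side. The fingers are evidently thicker above the pads. That inner step gripped the ring (36 + ~10 = 46.6 mm) and now sits on its edge. I'll ease up, then open wide.

Request:
play_rows --steps '[[[0, 0, 0, 0, 0, -0.3, 0.35], [0, 0, 0, 0, 0, 0, 0.2], [0, 0, 0, 0, 0, 0, 0], [0, 0, 0, 0, 0, 0, 0]]]'

```text
clock: 21.4
tool_pos: [0.4746, -0.2259, 0.2639]
eef_rot: [0.907, 0.422, -0.0, -0.0]
contact_force: [0.9, 0.6, 0.2]
finger_gap: 0.0875
grasp_force: 0.0
```

Run:
```python
from asc import *
s,r=st();F=s["contact_force"];T=s["wrist_torque"];print("T",T)
asc(290,326,54,96)
for z in(0.006,.018,.074,.090,.116,.135): print(z,proj("side",(.474,-.225,z)))
```

```text
t 21.4 tcp [ 0.4746 -0.2259  0.2639] grasp [ 0.4746 -0.2259  0.0839] q [ 0.1185  0.7053  0.4185  1.9934 -0.5276  0.5502  0.206 ]
F [0.8633 0.5556 0.153 ] gap 0.0875 gf 0.0
tool x,y,z rows [[0.644, 0.765, -0.0], [0.765, -0.644, -0.0], [-0.0, -0.0, -1.0]]
T [-0.041   0.1199 -0.0403]
54 ......------oGGGGGGGGoo-------------
55 ......------ooGGGGGGGoo--------o-...
56 ......------..oooooooo---------.....
57 ......-ooooo..........---------.....
58 ......-oooo...........---------.....
59 ......-oo#o...........----------....
60 ......-oo#o.....w.....----------....
61 ......-oo#o....wwww...----------....
62 ......-oo#o....wwww...-o--------....
63 ......ooo#o....wwww...----------....
64 ......ooo#o...wwwwwy..----------....
65 .....---o#..yyyyyyyyy.----------....
66 .....o--o#..yyyyyyyyy.----------....
67 .....oooo#o..yyyyyy.y.----------....
68 .....oooo##..yyyyyyyy.--------......
69 .....oooo#oo.yyyyyyyyo-----..yy.....
70 .....oooo#...yyyyyyy.------.yyyy....
71 ......ooo#o..yy.yyyy.o-----yyyyy....
72 ......-oo#ooo.......oo-----yyyy.....
73 ......-oo#oooooooooooo-----.yyyy....
74 ......-oo#o-ooo
[... 316 characters left out ...]
o--------.RRRR...........
83 ...........o--------.RRRR...........
84 .....oBBBB.---------.RRRR..o........
85 ...w.oBBBBB---------.RRR..BB-.......
86 ...w..oooooo--------....--B.-.......
87 ...w.......o--------.....---........
88 ..ww......oo-------oo...............
89 ..ww......G.oo----oo..o.............
90 .ww.oooooGGGGG...GGGGGGGooo.........
91 ..w..oo......ooo......GGBBB-........
92 .................w.....oo..-........
93 ..........................o.........
94 ....................................
95 ....................................
0.006 [304.2953  93.4404]
0.018 [304.4737  90.382 ]
0.074 [305.3215  75.8438]
0.09 [305.5685  71.6078]
0.116 [305.9746  64.644 ]
0.135 [306.2751  59.4912]
```

It dropped upright, and brass, collar and foot are all on their predicted rows. Because the fingers actually held it by the ring, the fine tube may have crept out a little. I'll regrip the ring and press gently to be sure it's home.

Request:
play_rows --steps '[[[0, 0, 0, 0, 0, -1.0, 0], [0, 0, 0, 0, 0, -1.4, 0], [0, 0, 0, 0, 0, -0.4, 0.3], [0, 0, 0, 0, 0, 0, 0.5], [0, 0, 0, 0, 0, 0, 0.6], [0, 0, 0, 0, 0, 0, 1], [0, 0, 0, 0, 0, 0, 1], [0, 0, 0, 0, 0, 0, 1], [0, 0, 0, 0, 0, 0, 1]]]' --grip_force 15

```text
clock: 22.58
tool_pos: [0.4739, -0.2252, 0.2919]
eef_rot: [0.907, 0.422, -0.001, -0.001]
contact_force: [-2.6, 1.8, 2.6]
finger_gap: 0.0354
grasp_force: 15.0
```

Request:
play_rows --steps '[[[0, 0, 0, 0, 0, 0.1, 1], [0, 0, 0, 0, 0, 0.1, 1], [0, 0, 0, 0, 0, 0, 1]]]'

```text
clock: 22.95
tool_pos: [0.4735, -0.2251, 0.2913]
eef_rot: [0.907, 0.422, -0.0, -0.002]
contact_force: [-6.0, 5.6, 17.2]
finger_gap: 0.0353
grasp_force: 15.0
```

It stayed firm at 17 N with only 0.6 mm of give, so the prop is fully home. I'll open and withdraw straight up.

Request:
play_rows --steps '[[[0, 0, 0, 0, 0, -0.1, 0.6], [0, 0, 0, 0, 0, 0, 0.3], [0, 0, 0, 0, 0, 0, 0], [0, 0, 0, 0, 0, 0, 0], [0, 0, 0, 0, 0, -2, 0], [0, 0, 0, 0, 0, -4, 0], [0, 0, 0, 0, 0, -5, 0], [0, 0, 0, 0, 0, -4, 0], [0, 0, 0, 0, 0, 0, 0]]]'

```text
clock: 24.08
tool_pos: [0.4753, -0.2267, 0.444]
eef_rot: [0.907, 0.422, 0.002, 0.003]
contact_force: [0.0, -0.1, -0.0]
finger_gap: 0.0942
grasp_force: 0.0
```

Run:
```python
from asc import *
s,r=st()
asc(290,326,54,96)
snapshot("top")
for c in("side","top"):
  for q in("prop_ring","prop_collar","prop_foot","tray_bay","red_tin"):
    print(c,q,[(round(d["confidence"],2),np.round(d["position"],1)) for d in landmark_of(q,c)])
```

```text
t 24.07 tcp [ 0.4753 -0.2267  0.444 ] grasp [ 0.4765 -0.2272  0.264 ] q [-0.0296  0.4628  0.621   1.8245 -0.3262  0.9503  0.0322]
F [ 0.0365 -0.1151 -0.0319] gap 0.0942 gf 0.0
tool x,y,z rows [[0.644, 0.765, 0.002], [0.765, -0.644, 0.007], [0.006, -0.003, -1.0]]
54 ............oGGGGGGGGGG.o...---.....
55 ............oo.GGGGGGGGo-...---.....
56 ..............oooooooooo....---.....
57 ............................---.....
58 ...........................----.....
59 ..........................------....
60 .........................-------....
61 ...............wwww.......------....
62 ...............wwww.......------....
63 ...............wwww.......------....
64 ..............wwwwwy......------....
65 ............yyyyyyyyy.....------....
66 ............yyyyyyyyy....-------....
67 .............yyyyyy.y....-------....
68 .............yyyyyyyy......---......
69 .............yyyyyyyy........yy.....
70 ........o....yyyyyyy.....yyyyyyy....
71 .............yy.yyyy.....yyyyyyy....
72 ..........ooo.......o....yyyyyyy....
73 ...........oooooooooo-...yyyyyyy....
74 ...........-ooooooooo-...yyy.yy...
[... 762 characters left out ...]

94 ....................................
95 ....................................
side prop_ring [(0.62, array([306. ,  70.3])), (0.51, array([287.4, 116. ]))]
side prop_collar [(0.82, array([304.2,  73.9])), (0.64, array([280.4, 116.3])), (0.49, array([308. ,  90.6]))]
side prop_foot [(0.72, array([274.5, 120.3]))]
side tray_bay [(0.65, array([306.6,  91.4]))]
side red_tin [(0.39, array([305.5,  90.6]))]
top prop_ring [(0.61, array([358.6, 206.9])), (0.51, array([221.5, 224.1]))]
top prop_collar [(0.75, array([349.9, 211.6])), (0.61, array([355.8, 209.3]))]
top prop_foot [(0.96, array([344.3, 216. ])), (0.93, array([194.5, 212. ]))]
top tray_bay [(0.76, array([347.9, 211.1]))]
top red_tin []
```

```bash
python3 -c "
from rig import *
print(close_job())"
```

```text
the job is handed in; nothing more can be done
None
```

The prop was closed on the bare bench (fine tube, then coarse tube) and now stands upright in the tray's empty bay, closed as far as the camera rows and a final 17 N press show. The job is handed in, with no verdict returned; the carry ended up holding it by the ring, not the collar as planned.

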